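# Click up the shoe-care caddy's handle and carry it to the mat

### The arm

A 6-joint arm with a two-finger parallel gripper is mounted at the origin on the work surface. World frame = base frame: x ahead of the robot, y to its left, z up, the work surface at z = 0. Lengths are in mm, angles in rad, forces in N, time in s.
With the tool pointing down it reaches from about 275 to 1000 mm from the base axis. Payload 8.4 kg.
Tool frame: the origin (TCP) lies between the finger pads, 19 mm behind the fingertips; this is the grasp point; z points along the fingers, y is the line along which they close (so a half turn about z gives the same grasp; the last joint's range is limited). The gripper opens to 85 mm and grips with 20 to 120 N. Pads are 22 mm wide; open, the fingers measure 114 mm over their backs; the gripper's body (76 mm by 85 mm) begins 54 mm behind the grasp point. The pads swing forward as they close: fully open they stand 13 mm farther back than shut.
Start: joints at [-1.254, 0.353, 1.633, -0, 1.155, -0.002], TCP at [195.891, -593.511, 249.981] pointing down, gripper open.
Joint ranges: [-2.63, 2.63], [-0.92, 2.1], [0.06, 2.66], [-1.3, 4.44], [0, 2.69], [-3.02, 3.02]. Speed limits (rad/s): [2.22, 2.22, 2.79, 3.14, 3.14, 3.14].

### API

Orientations are given as [roll, pitch, yaw] about the fixed x, y, z axes, in that order (R = Rz(yaw) Ry(pitch) Rx(roll)).
In Python, from rig import r, status, grab_frame, camera_params gives the robot as it stands (r), with the cameras as plain functions and the readings (status).
- The arm moves only by the shell command python3 steer.py 'ROWS' [FORCE]. ROWS is rows parted by semicolons, their numbers by spaces, 1 to 5 of them, each of 7 numbers: a rotation vector rx, ry, rz in rad, then dx, dy, dz in mm, then the opening from 0.0 (shut) to 1.0 (fully open); each row shifts and turns the commanded pose from where the row before left it, along the tool's axes as they then stand; what a row does not reach is not made up. A row lasts 1/12 s, in which the tool goes at most 41.7 mm and 0.125 rad, less where a joint would pass 70% of its speed; a pose out of reach is approached as far as the arm can. The fingers move at their own pace and stop on an object; FORCE is the grip in N (left out, the last holds). Time passes only in rows, so rows that do not move let the fingers close. It prints the time, the measured TCP pose, the force, the opening and the grip force at its end.
- status.sense(): the state, without advancing time (a new reading comes with each control period).
- grab_frame(name): name is "scene" or "top" or "wrist"; returns the picture (420x560x3 uint8, red, green, blue); there is no depth.
- camera_params(name): a dict with "fx", "fy", "cx", "cy" (pixels), "rvec" (rotation vector, rad) and "tvec" (3), from world to camera coordinates, as OpenCV has them. Camera axes: x right, y down, z forward; pixel columns grow to the right and rows downward; lengths in mm; the calibration is good to about 2 mm. A picture is of the moment at which its call begins: read the wrist's pose just before it. camera_params takes no time and is no camera call; for the wrist camera it gives the pose at the moment of the call.
- r.sign_off(): hands the job in; it is judged then, once.
The state is a dict: "clock": time; "qpos": joint angles; "qvel": joint speeds; "joint_efforts": joint torques, N m; "eef_pos": TCP position; "tcp_rot": TCP orientation; "contact_force": force on the tool from outside, world axes, zero at the start; "wrist_torque": the same for the moment, N m; "opening": opening from 0.0 (shut) to 1.0 (fully open); "grasp_force": force on a finger pad.
Only numpy, scipy, OpenCV 4.12 (cv2) and the standard library are available. Lean on these libraries where they do the work, as an engineer would, in place of code of your own. Each camera call takes 0.05 s, during which the arm holds its last target. There are 200 camera calls.

### The job

The shoe-care caddy stands in front of the hook rail with its carry handle folded away from you, underneath the rail. Swing the handle up until it clicks home against its end stop (every one sits a little differently, so go by feel; stop pushing once it is home rather than heaving the caddy over). Then lift the caddy by the handle, tin and brush in it, set it down gently and square in the middle of the rubber mat and let go, disturbing nothing else.

Things in the scene. Friction and masses are not known exactly. Their poses are not given: they have to be found in the camera images.
- caddy: Open plywood shoe-care box, loose, 150 (x) by 200 (y) by 80 mm high, walls and floor 6 mm, about 0.9 kg in all. Origin: centre of its underside; +x points away from the robot (within 0.35 rad). The handle's arms lie outside its end walls (y = +-110 mm). It is light: pulling the handle with over about 3 N beyond its end stop heaves it up on its near bottom edge (x = -75 mm).
- handle (a joint): Angle of the U-shaped steel handle about y at handle_hinge. 0: folded level, pointing to the caddy's +x; grows as the grip rises; 1.57: straight up. Stays where left (0.12 N m); starts at 0.05 to 0.35. Home, a firm stop, lies from 1.38 to 1.68, set by a hidden plate. Over the last 0.6 rad a catch resists, 1 to 4 N at the grip, then drops in (the push gives way) 0.1 before it.
- catch (a joint): Travel of the handle's small spring catch, in m, at its left pivot: 0 while the handle is far from home, pushed in up to 0.004 as the last 0.6 rad of the swing go by, back to 0 when it has dropped in behind the wedge (home: it then keeps the handle from folding). Hardly visible.
- handle_grip (a point): Centre of the grip: a round wooden sleeve 18 mm across, 110 mm long, along the caddy's y, turning freely on the handle (hold it firmly while the handle swings or the caddy hangs). 145 mm from the hinge axis; folded, 60 mm clear of the box wall; straight up, 220 mm above the caddy's underside. Axes: x from hinge to grip at this angle, y along the sleeve.
- handle_hinge (a point): Midpoint of the handle's hinge axis: 75 mm above the middle of the caddy's underside (caddy's x = 0, y = 0). Its axes are the caddy's.
- rail_stand: Fixed hook rail over the folded handle: wooden strip 360 mm long (its y), 22 mm deep, 285 to 320 mm above the counter, on two posts at y = +-165 mm, all at x = +142 mm of its origin; post feet x = +112 to +212 mm. Origin on the counter, about where the caddy starts. A tool pointing straight down at the folded grip strikes the strip; tilted 25 to 45 degrees, its body toward the robot, it passes.
- mat: Fixed flat black rubber mat, 270 mm (its x) by 300 mm (its y), 6 mm thick; origin: centre of its underside. Yaw within 0.25 rad of the world axes. It lies on the other side (left or right) from the caddy.
- polish_tin: Round dark tin lying in the caddy, 72 mm across, 26 mm high, loose; origin: centre of its underside.
- shoe_brush: Shoe brush lying in the caddy, 50 by 100 by 40 mm, loose; origin: centre of its underside.
- key_bowl: White ceramic bowl, 100 mm across, 45 mm high, beyond the middle of the counter; loose bystander; origin: centre of its underside.
- glasses_case: Black glasses case, 150 by 60 by 40 mm high, between the caddy's place and the mat, near the robot; loose bystander; origin: centre of its underside.

How it is judged:
By the outcome, as a careful person would: the job done as asked, in the order asked, and still so for the second after the job is handed in, with the robot touching nothing.
It also fails if it takes over 72 s, if anything falls off the work surface, if the arm or the gripper's body presses on something with over 40 N, if the wrist force passes 120 N, or if a joint passes its speed limit or range.

## Working session

There is one attempt and no reset: what is moved stays moved. The work goes in short steps, Python scripts to look and compute and a shell command to move; the robot and the scene stay as the last step left them, time stands still between calls to the robot, and variables do not carry over. Pictures are saved under pics/ and viewed, at most 10 in all, crops included, and the job is handed in when it is done.

```bash
ls; mkdir -p pics
python3 - <<'E'
from rig import r, status, grab_frame, camera_params
import cv2
for n in("scene","top"):
    p=camera_params(n);print(n,p)
    cv2.imwrite(f"pics/{n}0.png",cv2.cvtColor(grab_frame(n),cv2.COLOR_RGB2BGR))
s=status.sense();print(s)
E
```

```text
pics
rig.py
steer.py
scene {'fx': 400.44309628051997, 'fy': 400.44309628051997, 'cx': 290.93601390941694, 'cy': 213.66398526062358, 'rvec': array([ 2.28885639,  1.2894374 , -0.34900588]), 'tvec': array([-300.87790557, -386.22604487, 1163.64430533])}
top {'fx': 462.0771827039342, 'fy': 462.0771827039342, 'cx': 276.5825446223245, 'cy': 203.64767583777223, 'rvec': array([ 2.11671186, -2.15623037,  0.1768183 ]), 'tvec': array([   3.28063789,  614.1520781 , 1117.12828818])}
{'clock': 0.1, 'qpos': array([-1.25436544e+00,  3.53611513e-01,  1.63406363e+00, -1.71821775e-05,
        1.15520547e+00, -2.40047551e-03]), 'qvel': array([ 1.86129149e-05, -6.47161673e-04, -2.85279463e-04, -4.31387678e-04,
        6.36479410e-04, -7.57277025e-04]), 'joint_efforts': array([-1.59977582e-03, -6.06361985e+01, -3.42819500e+01, -6.40106055e-05,
        3.96509204e-03, -2.15841033e-05]), 'eef_pos': array([ 195.77806467, -593.11388931,  249.31470965]), 'tcp_rot': array([-3.14030465e+00,  1.26188738e-05,  3.18838321e-01]), 'contact_force': array([ 0.930597  , -0.14625709, -0.13823929]), 'wrist_torque': array([-0.01887468,  0.01728002,  0.01487309]), 'grasp_force': 0.0, 'opening': 1.0030035075164385}
```

View pics/scene0.png

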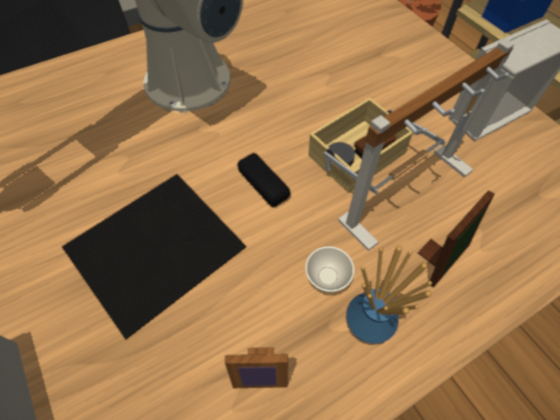

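View pics/top0.png

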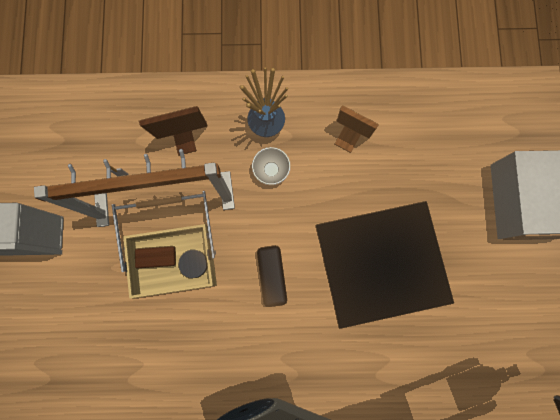

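The scene picture shows the caddy under the rail (about 360,145) with the black mat at (155,255). In the top picture, the caddy is at (170,262), its handle bar runs from (115,208) to (207,195), the mat is at (385,265), the glasses case at (271,276) and the bowl at (271,166).

```bash
cat > h.py <<'E'
import numpy as np,cv2
from rig import r, status, grab_frame, camera_params
from scipy.spatial.transform import Rotation as R
def cam(n):
    p=camera_params(n);K=np.array([[p['fx'],0,p['cx']],[0,p['fy'],p['cy']],[0,0,1.]])
    M=cv2.Rodrigues(p['rvec'])[0];return K,M,np.array(p['tvec'])
def ray(c,uv):
    K,M,t=c;d=M.T@np.linalg.solve(K,[uv[0],uv[1],1.]);return -M.T@t,d/np.linalg.norm(d)
def onz(c,uv,z):
    o,d=ray(c,uv);return o+d*(z-o[2])/d[2]
def proj(c,X):
    K,M,t=c;q=K@(M@np.asarray(X,float)+t);return q[:2]/q[2]
def tri(*cu):
    A=np.zeros((3,3));b=np.zeros(3)
    L=[ray(c,u) for c,u in cu]
    for o,d in L:
        P=np.eye(3)-np.outer(d,d);A+=P;b+=P@o
    X=np.linalg.solve(A,b);return X,[np.linalg.norm((np.eye(3)-np.outer(d,d))@(X-o)) for o,d in L]
def rect(c,m,z):
    k=max(cv2.findContours(m.astype(np.uint8),0,1)[0],key=cv2.contourArea)
    P=np.array([onz(c,p[0],z)[:2] for p in k],np.float32);return cv2.minAreaRect(P)
E
python3 - <<'E'
from h import *
t=cv2.imread('pics/top0.png');s=cv2.imread('pics/scene0.png');ct=cam('top');cs=cam('scene')
m=(t.max(2)<45);m[:,:300]=0;m[340:]=0;m[:190]=0;m[:,470:]=0
print('mat top z6',rect(ct,m,6))
m=(s.max(2)<45);m[:,:50]=0;m[:160]=0;m[:,255:]=0;m[345:]=0
print('mat scene z6',rect(cs,m,6))
m=(t.max(2)<60)*1;m[:,:250]=0;m[:,295:]=0;m[:235]=0;m[315:]=0
print('case z40',rect(ct,m,40))
a=cv2.resize(t[140:310,20:240],None,fx=3.6,fy=3.5,interpolation=2);cv2.imwrite('pics/c1.png',a)
a=cv2.resize(s[30:230,300:500],None,fx=3,fy=3,interpolation=2);cv2.imwrite('pics/c2.png',a)
E
```

```text
mat top z6 ((449.41058349609375, -297.2603454589844), (234.3644256591797, 265.2692565917969), 11.057781219482422)
mat scene z6 ((464.4654541015625, -280.7562561035156), (263.6219787597656, 293.290283203125), 11.048750877380371)
case z40 ((436.7956848144531, 8.328022003173828), (140.3384246826172, 56.82772445678711), 6.672108173370361)
```

View pics/c1.png

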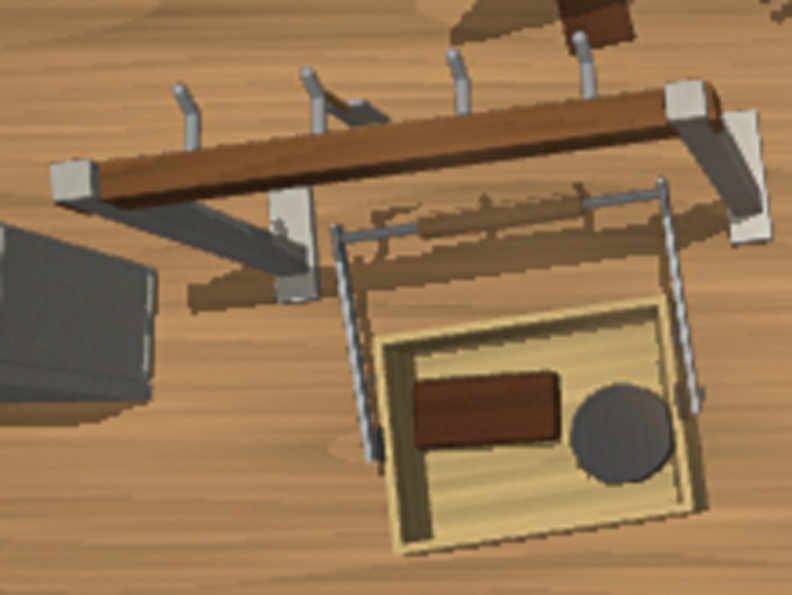

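View pics/c2.png

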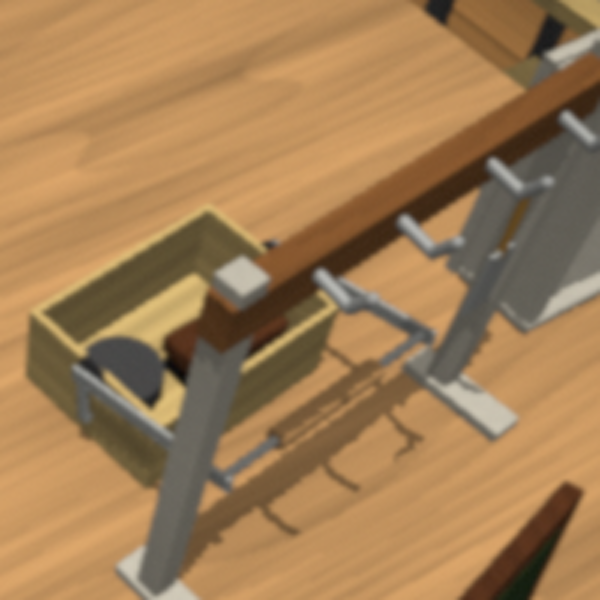

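The top crop shows the folded handle just clear of the rail strip, with arm tips at about (337,235) and (662,185) and a sleeve from 420 to 582. The scene crop shows the arm tips at (224,483) and (430,337). I'll triangulate from these two views.

Run:
```python
from h import *
np.set_printoptions(precision=1,suppress=True)
ct=cam('top');cs=cam('scene')
T=lambda x,y:(x/3.6+20-.4,y/3.5+140-.4); S=lambda x,y:(x/3+300-.3,y/3+30-.3)
for n,a,b in [('tipR',(662,185),(224,483)),('tipL',(337,237),(430,337)),('slR',(582,203),(277,438)),('slL',(420,228),(383,367)),
  ('rimNR',(692,512),(35,315)),('rimNL',(398,552),(210,208)),('rimFL',(375,340),(337,308))]:
    print(n,*tri((ct,T(*a)),(cs,S(*b))))
for n,a in [('NR',(692,512)),('NL',(398,552)),('FL',(375,340)),('FR',(664,297))]: print(n,onz(ct,T(*a),80))
for n,a in [('hL',(375,450)),('hR',(697,405))]: print(n,onz(ct,T(*a),75))
print('tip z~90',onz(ct,T(662,185),95),onz(ct,T(337,237),95))
t=cv2.imread('pics/top0.png');s=cv2.imread('pics/scene0.png')
for th in (30,45,60):
  m=(t.max(2)<th)*1;m[:,:300]=0;m[340:]=0;m[:190]=0;m[:,465:]=0
  k=max(cv2.findContours(m.astype(np.uint8),0,1)[0],key=cv2.contourArea);print(th,cv2.contourArea(k),cv2.boxPoints(cv2.minAreaRect(k)).ravel(),rect(ct,m,6))
  m=(s.max(2)<th)*1;m[:,:50]=0;m[:160]=0;m[:,255:]=0;m[345:]=0
  k=max(cv2.findContours(m.astype(np.uint8),0,1)[0],key=cv2.contourArea);print('   ',cv2.approxPolyDP(k,6,True).ravel())
print('mat tri',[tri((ct,a),(cs,b)) for a,b in [((316,225),(126,337)),((428,202),(0,0))][:0]])
print(ct[1].T@-ct[2],cs[1].T@-cs[2])
```

```text
tipR [636.5 168.6  99.4] [np.float64(0.5580674018046339), np.float64(0.5580674018046091)]
tipL [606.2 389.7  95.9] [np.float64(1.8891135714377345), np.float64(1.8891135714377947)]
slR [625.2 223.  101.9] [np.float64(0.8245883638915636), np.float64(0.8245883638916292)]
slL [611.6 334.   99.3] [np.float64(3.0552111891844853), np.float64(3.055211189184581)]
rimNR [413.7 153.5  71.9] [np.float64(2.074769983902731), np.float64(2.0747699839027622)]
rimNL [390.2 347.5  75.7] [np.float64(1.4328654372696217), np.float64(1.4328654372694505)]
rimFL [535.  366.9  75.6] [np.float64(0.1369201751389944), np.float64(0.13692017513922056)]
NR [412.8 150.5  80. ]
NL [389.6 344.9  80. ]
FL [534.5 365.3  80. ]
FR [561.  170.2  80. ]
hL [458.8 364.2  75. ]
hR [485.8 148.2  75. ]
tip z~90 [637.7 169.8  95. ] [605.1 388.5  95. ]Traceback (most recent call last):
  File "<stdin>", line 14, in <module>
ValueError: max() iterable argument is empty
```

```bash
cat >> h.py <<'E'
np.set_printoptions(precision=3,suppress=True)
def tool(tilt,yaw):  # tool x along sleeve, z forward-down
    c,s=np.cos(tilt),np.sin(tilt);Z=R.from_euler('z',yaw).as_matrix()
    return R.from_matrix(Z@np.array([[0,c,s],[1,0,0],[0,s,-c]]))
def delta(p,rot=None):
    s=status.sense();A=R.from_euler('xyz',s['tcp_rot'])
    rot=rot or A
    print('rotvec',(A.inv()*rot).as_rotvec(),'| d now-axes',A.inv().apply(np.array(p)-s['eef_pos']).round(1),'| d goal-axes',rot.inv().apply(np.array(p)-s['eef_pos']).round(1))
    print('q',s['qpos'],'pos',s['eef_pos'].round(1),'F',s['contact_force'].round(2),'T',s['wrist_torque'],'op',round(s['opening'],3),round(s['grasp_force'],1),'t',round(s['clock'],2))
E
python3 - <<'E'
from h import *
ct=cam('top');cs=cam('scene')
t=cv2.imread('pics/top0.png');s=cv2.imread('pics/scene0.png')
for th in (60,70,80):
  m=(t.max(2)<th)*1;m[:,:300]=0;m[340:]=0;m[:190]=0;m[:,465:]=0
  m2=(s.max(2)<th)*1;m2[:,:50]=0;m2[:160]=0;m2[:,255:]=0;m2[345:]=0
  for c,mm in((ct,m),(cs,m2)):
    k=max(cv2.findContours(mm.astype(np.uint8),0,1)[0],key=cv2.contourArea)
    a=cv2.approxPolyDP(k,8,True)[:,0];print(th,a.tolist(),rect(c,mm,6))
delta([400,-50,300],tool(.49,.13))
E
```

```text
60 [[425, 202], [317, 225], [339, 327], [453, 302]] ((461.0038146972656, -279.79052734375), (265.9460144042969, 297.0146179199219), 11.037240028381348)
60 [[176, 175], [63, 247], [125, 337], [244, 247]] ((464.57330322265625, -280.986572265625), (265.4808654785156, 294.3918762207031), 11.059173583984375)
70 [[426, 202], [316, 226], [339, 327], [453, 302]] ((461.2308349609375, -280.0296630859375), (266.85760498046875, 297.8556823730469), 11.005861282348633)
70 [[177, 175], [63, 246], [126, 338], [244, 247]] ((464.2467956542969, -281.04376220703125), (266.47467041015625, 295.6724853515625), 11.157011032104492)
80 [[426, 202], [316, 225], [339, 327], [453, 302]] ((461.3177490234375, -280.14898681640625), (267.4894714355469, 298.1256408691406), 11.006487846374512)
80 [[177, 175], [63, 246], [125, 338], [244, 247]] ((464.0589294433594, -280.6241455078125), (267.21307373046875, 296.27496337890625), 11.041525840759277)
rotvec [-0.41   0.337 -1.353] | d now-axes [ 364.2 -451.8  -50.1] | d goal-axes [512.1 264.6  83.7]
q [-1.254  0.354  1.634 -0.     1.155 -0.002] pos [ 195.8 -593.1  249.3] F [ 0.93 -0.15 -0.14] T [-0.019  0.017  0.015] op 1.003 0.0 t 0.1
```

```bash
for i in 1 2 3; do python3 steer.py '0 0 0 24.3 -30.1 -3.3 0.7;0 0 0 24.3 -30.1 -3.3 0.7;0 0 0 24.3 -30.1 -3.3 0.7;0 0 0 24.3 -30.1 -3.3 0.7;0 0 0 24.3 -30.1 -3.3 0.7' 60|tail -3; done
for i in 1 2 3; do python3 steer.py '-.034 .028 -.113 0 0 0 0.7;-.034 .028 -.113 0 0 0 0.7;-.034 .028 -.113 0 0 0 0.7;-.034 .028 -.113 0 0 0 0.7'|tail -1; done
python3 -c "
from h import *
delta([561,270,215],tool(.49,.13))"
```

```text
contact_force: [0.5, -0.5, 1.6]
opening: 0.7
grasp_force: 0.0
contact_force: [1.5, -0.0, 0.1]
opening: 0.701
grasp_force: 0.0
contact_force: [0.5, 0.1, 0.2]
opening: 0.703
grasp_force: 0.0
grasp_force: 0.0
grasp_force: 0.0
grasp_force: 0.0
rotvec [-0.011  0.006 -0.022] | d now-axes [300.6 133.1 165.8] | d goal-axes [296.6 137.9 169. ]
q [-0.269 -0.304  2.282  0.263  0.733 -0.533] pos [400.  -50.2 299.2] F [0.09 0.1  0.13] T [0.026 0.211 0.02 ] op 0.696 0.0 t 2.35
```

```bash
python3 steer.py '-.011 .006 -.022 0 0 0 0.7;0 0 0 29.7 13.8 16.9 0.7;0 0 0 29.7 13.8 16.9 0.7;0 0 0 29.7 13.8 16.9 0.7;0 0 0 29.7 13.8 16.9 0.7' >/dev/null
python3 steer.py '0 0 0 29.7 13.8 16.9 0.7;0 0 0 29.7 13.8 16.9 0.7;0 0 0 29.7 13.8 16.9 0.7;0 0 0 29.7 13.8 16.9 0.7;0 0 0 29.7 13.8 16.9 0.7'
python3 steer.py '0 0 0 29.7 13.8 16.9 0.7;0 0 0 0 0 0 .7'>/dev/null
python3 - <<'E'
from h import *
delta([617,277,99],tool(.49,.13))
c=cam('wrist');f=grab_frame('wrist')
cv2.imwrite('pics/w1.png',cv2.cvtColor(f,cv2.COLOR_RGB2BGR));np.savez('w1.npz',K=c[0],M=c[1],t=c[2])
for X in([617,277,99],[625,223,101],[611,334,99]):print(proj(c,X))
E
```

```text
clock: 3.18
eef_pos: [546.7, 238.9, 223.1]
tcp_rot: [2.653, -0.002, 1.696]
contact_force: [0.9, -0.3, 0.9]
opening: 0.699
grasp_force: 0.0
rotvec [-0.001 -0.002 -0.003] | d now-axes [ -4.1  -8.2 126.2] | d goal-axes [ -3.8  -8.3 126.2]
q [ 0.547  0.229  1.996 -0.406  0.498  0.737] pos [564.9 274.  214.2] F [0.84 0.3  0.76] T [-0.001  0.21  -0.024] op 0.7 0.0 t 3.35
[271.281 211.32 ]
[274.301 280.529]
[272.267 130.845]
```

View pics/w1.png

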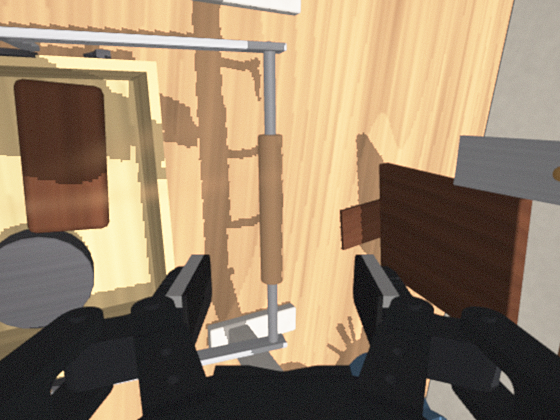

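The wrist picture shows the sleeve as a vertical bar at u≈270, v 135–283, within 2 px of the prediction (271,211). The fingers straddle it, so I'll refine by triangulating and then move in.

Run:
```python
from h import *
w=np.load('w1.npz');c=(w['K'],w['M'],w['t']);ct=cam('top');cs=cam('scene')
T=lambda x,y:(x/3.6+20-.4,y/3.5+140-.4); S=lambda x,y:(x/3+300-.3,y/3+30-.3)
X=[tri((ct,T(582,203)),(cs,S(277,438)),(c,(271.5,283))),tri((ct,T(420,228)),(cs,S(383,367)),(c,(270.5,135))),tri((ct,T(662,185)),(c,(273.5,343)),(cs,S(224,483))),tri((ct,T(337,237)),(c,(269.5,48)),(cs,S(430,337)))]
for x in X:print(x)
g=np.mean([x[0] for x in X],0);print(g);delta(g,tool(.49,.13))
```

```text
(array([624.326, 222.516, 101.6  ]), [np.float64(0.4353979673504788), np.float64(1.8270522685778277), np.float64(2.0664288545905753)])
(array([611.1  , 332.776,  99.7  ]), [np.float64(2.0129991194435655), np.float64(4.127657260950689), np.float64(2.142677457820046)])
(array([635.099, 168.079,  98.669]), [np.float64(2.128118901148021), np.float64(3.0335100512376267), np.float64(0.9401273662190853)])
(array([605.719, 388.699,  95.692]), [np.float64(0.8561033480874264), np.float64(2.228359340952417), np.float64(2.985384297874014)])
[619.061 278.018  98.915]
rotvec [-0.003 -0.    -0.003] | d now-axes [ -0.9  -4.4 128.1] | d goal-axes [ -0.9  -4.7 128.1]
q [ 0.545  0.226  2.    -0.404  0.499  0.733] pos [563.3 271.6 214.1] F [-0.03 -0.29 -0.11] T [-0.032  0.269  0.049] op 0.703 0.0 t 3.4
```

```bash
python3 steer.py '0 0 0 -1 -4.5 30 0.7;0 0 0 0 0 33 0.7;0 0 0 0 0 33 0.7;0 0 0 0 0 32 0.7;0 0 0 0 0 0 .7'
python3 steer.py '0 0 0 0 0 0 0;0 0 0 0 0 0 0;0 0 0 0 0 0 0;0 0 0 0 0 0 0;0 0 0 0 0 0 0' 60
python3 -c "
from h import *
delta([618.5,277.7,99],tool(.49,.133))"
```

```text
clock: 3.82
eef_pos: [617.4, 273.0, 94.8]
tcp_rot: [2.66, 0.001, 1.694]
contact_force: [-1.0, -1.0, -0.3]
opening: 0.696
grasp_force: 0.0
clock: 4.23
eef_pos: [618.3, 275.1, 102.1]
tcp_rot: [2.652, -0.002, 1.696]
contact_force: [-1.4, -1.2, 0.9]
opening: 0.186
grasp_force: 58.4
rotvec [-0.     0.002 -0.008] | d now-axes [ 2.5 -1.   2.9] | d goal-axes [ 2.5 -1.   2.9]
q [ 0.498  0.466  1.967 -0.615  0.299  0.927] pos [618.3 275.1 102.1] F [-1.37 -1.21  0.89] T [-0.261  0.424 -0.058] op 0.186 58.4 t 4.23
```

```bash
cat >> h.py <<'E'
H=np.array([474.5,258,75.]);YAW=.133
def arc(*th,rad=145,a0=None):
    c=R.from_euler('z',YAW).as_matrix();s=status.sense();A=R.from_euler('xyz',s['tcp_rot'])
    p=c.T@(s['eef_pos']-H);F=c.T@s['contact_force'];a=np.arctan2(p[2],p[0])
    print('t',round(s['clock'],2),'ang',round(a,3),'rad',round(np.hypot(p[0],p[2]),1),'yoff',round(p[1],1),'F tang(resist -)',round(-F[0]*np.sin(a)+F[2]*np.cos(a),2),'radial',round(F[0]*np.cos(a)+F[2]*np.sin(a),2),'Fy',round(F[1],2),'T',s['wrist_torque'],'g',round(s['grasp_force']),'op',round(s['opening'],3))
    q=a if a0 is None else a0
    for t in th:
        d=rad*np.array([np.cos(t)-np.cos(q),0,np.sin(t)-np.sin(q)]);print(round(t,3),A.inv().apply(c@d).round(2));q=t
E
python3 -c "
from h import *
arc(*np.arange(.27,1.6,.1))"
```

```text
t 4.23 ang 0.185 rad 147.4 yoff -2.1 F tang(resist -) 1.15 radial -1.33 Fy -1.02 T [-0.261  0.424 -0.058] g 58 op 0.186
0.27 [  0.     3.21 -11.94]
0.37 [ -0.01   2.45 -14.29]
0.47 [ -0.02   1.01 -14.46]
0.57 [ -0.03  -0.43 -14.49]
0.67 [ -0.04  -1.88 -14.37]
0.77 [ -0.06  -3.3  -14.11]
0.87 [ -0.07  -4.7  -13.71]
0.97 [ -0.08  -6.04 -13.17]
1.07 [ -0.09  -7.33 -12.51]
1.17 [ -0.09  -8.54 -11.71]
1.27 [ -0.1   -9.67 -10.8 ]
1.37 [ -0.11 -10.7   -9.78]
1.47 [ -0.11 -11.62  -8.66]
1.57 [ -0.12 -12.43  -7.46]
```

```bash
S="python3 steer.py"; Q='from h import *;arc()'
python3 steer.py '0 0 0 0 3.2 -11.9 0;0 0 0 0 2.45 -14.3 0' >/dev/null; python3 -c "$Q"
python3 steer.py '0 0 0 0 1 -14.5 0;0 0 0 0 -.4 -14.5 0' >/dev/null; python3 -c "$Q"
python3 steer.py '0 0 0 0 -1.9 -14.4 0;0 0 0 0 -3.3 -14.1 0' >/dev/null; python3 -c "$Q"
python3 steer.py '0 0 0 0 0 0 0' >/dev/null; python3 -c "$Q"
python3 steer.py '0 0 0 0 0 0 0' >/dev/null; python3 -c "$Q"
```

```text
t 4.4 ang 0.36 rad 147.0 yoff -2.2 F tang(resist -) -2.15 radial -0.8 Fy -1.24 T [-0.325  0.27  -0.083] g 59 op 0.186
t 4.57 ang 0.563 rad 147.4 yoff -2.1 F tang(resist -) -1.16 radial -0.34 Fy -1.93 T [-0.416  0.165 -0.136] g 59 op 0.188
t 4.73 ang 0.761 rad 147.7 yoff -1.9 F tang(resist -) -2.07 radial 1.12 Fy -3.15 T [-0.407 -0.061 -0.12 ] g 59 op 0.186
t 4.82 ang 0.768 rad 147.9 yoff -1.7 F tang(resist -) 0.63 radial 1.64 Fy -4.12 T [-0.506 -0.012 -0.126] g 59 op 0.184
t 4.9 ang 0.758 rad 147.9 yoff -1.7 F tang(resist -) 0.06 radial 4.45 Fy -3.3 T [-0.515 -0.442 -0.228] g 59 op 0.187
```

```bash
Q='from h import *;arc()'
python3 steer.py '0 0 0 -1 1.9 -.5 0' >/dev/null; python3 -c "$Q"
python3 steer.py '0 0 0 0 0 0 0' >/dev/null; python3 -c "$Q"
python3 steer.py '0 0 0 0 0 0 0' >/dev/null; python3 -c "$Q"
python3 steer.py '0 0 0 0 0 0 0' >/dev/null; python3 -c "$Q;arc(*np.arange(.82,1.7,.05))"
```

```text
t 4.98 ang 0.753 rad 148.3 yoff -2.6 F tang(resist -) -0.41 radial -3.22 Fy 1.63 T [0.266 0.699 0.15 ] g 59 op 0.191
t 5.07 ang 0.75 rad 148.3 yoff -2.7 F tang(resist -) 0.08 radial 0.44 Fy 0.73 T [ 0.043  0.126 -0.032] g 59 op 0.188
t 5.15 ang 0.749 rad 148.3 yoff -2.7 F tang(resist -) -0.05 radial 2.18 Fy 0.05 T [ 0.022  0.038 -0.008] g 59 op 0.193
t 5.23 ang 0.749 rad 148.3 yoff -2.7 F tang(resist -) -0.46 radial 1.64 Fy -0.2 T [ 0.075 -0.027 -0.047] g 59 op 0.187
t 5.23 ang 0.749 rad 148.3 yoff -2.7 F tang(resist -) -0.46 radial 1.64 Fy -0.2 T [ 0.075 -0.027 -0.047] g 59 op 0.187
0.82 [-0.04 -3.   -9.86]
0.87 [-0.03 -2.53 -6.79]
0.92 [-0.04 -2.86 -6.66]
0.97 [-0.04 -3.19 -6.51]
1.02 [-0.04 -3.51 -6.34]
1.07 [-0.04 -3.83 -6.16]
1.12 [-0.04 -4.13 -5.96]
1.17 [-0.05 -4.42 -5.74]
1.22 [-0.05 -4.7  -5.52]
1.27 [-0.05 -4.97 -5.27]
1.32 [-0.05 -5.23 -5.02]
1.37 [-0.05 -5.48 -4.75]
1.42 [-0.06 -5.71 -4.47]
1.47 [-0.06 -5.92 -4.18]
1.52 [-0.06 -6.12 -3.88]
1.57 [-0.06 -6.31 -3.57]
1.62 [-0.06 -6.48 -3.25]
1.67 [-0.06 -6.63 -2.92]
```

```bash
sed -i 's/^H=.*/H=np.array([476.7,258.2,76.8]);YAW=.133/' h.py; Q='from h import *;arc()'
python3 -c "$Q"
python3 steer.py '0 0 0 -.2 -2.4 -8 0;0 0 0 -.2 -2.5 -6.8 0' >/dev/null; python3 -c "$Q"
python3 steer.py '0 0 0 -.2 -2.9 -6.7 0;0 0 0 -.2 -3.2 -6.5 0' >/dev/null; python3 -c "$Q"
python3 steer.py '0 0 0 -.2 -3.5 -6.3 0;0 0 0 -.2 -3.8 -6.2 0' >/dev/null; python3 -c "$Q"
python3 steer.py '0 0 0 -.2 -4.1 -6 0;0 0 0 0 0 0 0' >/dev/null; python3 -c "$Q"
python3 steer.py '0 0 0 0 0 0 0' >/dev/null; python3 -c "$Q"
```

```text
t 5.23 ang 0.75 rad 145.5 yoff -2.6 F tang(resist -) -0.46 radial 1.64 Fy -0.2 T [ 0.075 -0.027 -0.047] g 59 op 0.187
t 5.4 ang 0.861 rad 145.5 yoff -2.7 F tang(resist -) -2.05 radial 0.94 Fy 2.69 T [0.458 0.032 0.176] g 59 op 0.185
t 5.57 ang 0.966 rad 145.5 yoff -3.1 F tang(resist -) -2.41 radial 0.27 Fy 3.06 T [ 0.486 -0.094  0.123] g 59 op 0.186
t 5.73 ang 1.065 rad 146.3 yoff -3.2 F tang(resist -) -4.88 radial 4.52 Fy 3.23 T [ 0.548 -0.65   0.165] g 59 op 0.185
t 5.9 ang 1.117 rad 146.5 yoff -3.4 F tang(resist -) -4.46 radial 1.78 Fy 3.59 T [ 0.562 -0.343  0.067] g 59 op 0.189
t 5.98 ang 1.114 rad 146.0 yoff -3.5 F tang(resist -) -4.28 radial 3.11 Fy 3.89 T [ 0.527 -0.341  0.108] g 59 op 0.185
```

```bash
Q='from h import *;arc()'
python3 steer.py '0 0 0 .8 .8 -.6 0;0 0 0 0 -4.4 -5.7 0' >/dev/null; python3 -c "$Q"
python3 steer.py '0 0 0 0 -4.6 -5.6 0' >/dev/null; python3 -c "$Q"
python3 steer.py '0 0 0 0 -3.9 -4.2 0' >/dev/null; python3 -c "$Q"
python3 steer.py '0 0 0 0 0 0 0' >/dev/null; python3 -c "$Q"
python3 steer.py '0 0 0 0 0 0 0' >/dev/null; python3 -c "$Q"
```

```text
t 6.15 ang 1.158 rad 146.3 yoff -3.2 F tang(resist -) -4.12 radial 4.56 Fy -0.29 T [ 0.221 -0.82  -0.179] g 59 op 0.191
t 6.23 ang 1.208 rad 147.0 yoff -3.0 F tang(resist -) -4.76 radial 6.56 Fy 0.06 T [ 0.078 -0.928 -0.13 ] g 59 op 0.187
t 6.32 ang 1.248 rad 147.4 yoff -2.9 F tang(resist -) -5.1 radial 6.66 Fy 0.07 T [ 0.107 -0.941 -0.14 ] g 59 op 0.187
t 6.4 ang 1.252 rad 147.0 yoff -3.1 F tang(resist -) -4.76 radial 2.98 Fy -0.04 T [ 0.178 -0.553 -0.064] g 59 op 0.189
t 6.48 ang 1.249 rad 146.6 yoff -3.0 F tang(resist -) -4.37 radial 2.74 Fy -0.25 T [ 0.158 -0.618 -0.127] g 59 op 0.186
```

```bash
Q='from h import *;arc()'
python3 steer.py '0 0 0 0 -2.9 -3.2 0' >/dev/null; python3 -c "$Q"
python3 steer.py '0 0 0 0 -3 -3.1 0' >/dev/null; python3 -c "$Q"
python3 steer.py '0 0 0 0 -3.1 -3 0' >/dev/null; python3 -c "$Q"
python3 steer.py '0 0 0 0 0 0 0' >/dev/null; python3 -c "$Q"
```

```text
t 6.57 ang 1.275 rad 146.7 yoff -2.9 F tang(resist -) -4.04 radial 4.71 Fy -0.3 T [ 0.128 -0.944 -0.099] g 59 op 0.186
t 6.65 ang 1.304 rad 147.0 yoff -2.9 F tang(resist -) -4.62 radial 5.64 Fy -0.03 T [ 0.198 -0.992 -0.148] g 59 op 0.185
t 6.73 ang 1.334 rad 147.3 yoff -2.8 F tang(resist -) -4.8 radial 5.8 Fy -0.49 T [ 0.058 -1.001 -0.16 ] g 59 op 0.185
t 6.82 ang 1.337 rad 147.1 yoff -2.9 F tang(resist -) -5.12 radial 3.3 Fy 0.24 T [ 0.178 -0.716 -0.085] g 59 op 0.189
```

```bash
Q='from h import *;arc()'
python3 steer.py '0 0 0 0 -3.15 -2.9 0' >/dev/null; python3 -c "$Q"
python3 steer.py '0 0 0 0 -3.3 -2.75 0' >/dev/null; python3 -c "$Q"
python3 steer.py '0 0 0 0 -3.4 -2.6 0' >/dev/null; python3 -c "$Q"
python3 steer.py '0 0 0 0 0 0 0' >/dev/null; python3 -c "$Q"
```

```text
t 6.9 ang 1.362 rad 147.2 yoff -2.8 F tang(resist -) -4.07 radial 5.94 Fy 0.58 T [ 0.11  -0.999 -0.133] g 59 op 0.191
t 6.98 ang 1.4 rad 145.8 yoff -3.3 F tang(resist -) 0.01 radial 1.39 Fy 2.19 T [ 0.669 -0.374  0.214] g 60 op 0.186
t 7.07 ang 1.43 rad 145.9 yoff -3.2 F tang(resist -) -1.49 radial 1.54 Fy 0.95 T [ 0.173 -0.097 -0.052] g 60 op 0.187
t 7.15 ang 1.433 rad 145.9 yoff -3.2 F tang(resist -) 1.69 radial 0.96 Fy 0.02 T [ 0.06   0.246 -0.101] g 60 op 0.182
```

```bash
Q='from h import *;arc()'
python3 steer.py '0 0 0 0 -1.17 -.86 0;0 0 0 0 0 0 0' >/dev/null; python3 -c "$Q"
python3 steer.py '0 0 0 0 -1.17 -.86 0;0 0 0 0 0 0 0' >/dev/null; python3 -c "$Q"
python3 steer.py '0 0 0 0 -1.2 -.82 0;0 0 0 0 0 0 0' >/dev/null; python3 -c "$Q"
```

```text
t 7.32 ang 1.441 rad 145.9 yoff -3.2 F tang(resist -) 0.7 radial -0.94 Fy 1.01 T [ 0.036  0.372 -0.1  ] g 60 op 0.191
t 7.48 ang 1.45 rad 145.9 yoff -3.1 F tang(resist -) 0.3 radial -1.95 Fy 0.83 T [ 0.023  0.458 -0.073] g 60 op 0.185
t 7.65 ang 1.459 rad 146.0 yoff -3.1 F tang(resist -) 0.01 radial -4.11 Fy -0.41 T [ 0.001  0.534 -0.094] g 60 op 0.184
```

```bash
Q='from h import *;arc()'
python3 steer.py '0 0 0 0 -1.8 .1 0;0 0 0 0 0 0 0' >/dev/null; python3 -c "$Q"
python3 steer.py '0 0 0 0 -1.2 -.8 0;0 0 0 0 0 0 0' >/dev/null; python3 -c "$Q"
python3 steer.py '0 0 0 0 0 0 0' >/dev/null; python3 -c "$Q"
```

```text
t 7.82 ang 1.464 rad 145.9 yoff -3.0 F tang(resist -) -1.0 radial 1.19 Fy -2.29 T [-0.383 -0.052 -0.342] g 60 op 0.184
t 7.98 ang 1.475 rad 145.9 yoff -2.9 F tang(resist -) -0.7 radial 2.01 Fy -4.06 T [-0.462 -0.075 -0.322] g 60 op 0.191
t 8.07 ang 1.475 rad 145.9 yoff -2.9 F tang(resist -) -0.39 radial 2.47 Fy -5.65 T [-0.567 -0.207 -0.449] g 60 op 0.188
```

```bash
Q='from h import *;arc()'
python3 steer.py '0 0 0 -1 0 0 0;0 0 0 0 -1.2 -.8 0;0 0 0 0 0 0 0' >/dev/null; python3 -c "$Q"
python3 steer.py '0 0 0 0 -1.2 -.8 0;0 0 0 0 0 0 0' >/dev/null; python3 -c "$Q"
python3 steer.py '0 0 0 0 0 0 0' >/dev/null; python3 -c "$Q"
```

```text
t 8.32 ang 1.484 rad 145.9 yoff -3.2 F tang(resist -) -2.15 radial -0.33 Fy 1.43 T [ 0.291 -0.055 -0.009] g 60 op 0.184
t 8.48 ang 1.493 rad 146.2 yoff -3.2 F tang(resist -) -2.94 radial 1.27 Fy 2.85 T [ 0.315 -0.257 -0.043] g 60 op 0.189
t 8.57 ang 1.492 rad 146.1 yoff -3.3 F tang(resist -) -3.37 radial 0.44 Fy 3.52 T [ 0.368 -0.25   0.042] g 60 op 0.187
```

The catch dropped at about 1.385 rad. The end stop came at about 1.485, where resistance climbed past 3 N, so the handle is home. Next I'll tighten the grip and lift.

```bash
Q='from h import *;arc()'
python3 steer.py '0 0 0 -.6 .3 .2 0;0 0 0 0 0 0 0;0 0 0 0 0 0 0' 110 >/dev/null; python3 -c "$Q"
python3 steer.py '0 0 0 0 .9 -1.8 0;0 0 0 0 1.4 -2.6 0;0 0 0 0 1.9 -3.5 0;0 0 0 0 1.9 -3.5 0;0 0 0 0 1.9 -3.5 0' >/dev/null; python3 -c "$Q"
python3 steer.py '0 0 0 0 2.4 -4.4 0;0 0 0 0 2.8 -5.3 0;0 0 0 0 2.8 -5.3 0;0 0 0 0 2.8 -5.3 0;0 0 0 0 2.8 -5.3 0' >/dev/null; python3 -c "$Q"
python3 - <<'E'
from h import *
for n in('scene','top'): cv2.imwrite(f'pics/{n}1.png',cv2.cvtColor(grab_frame(n),cv2.COLOR_RGB2BGR))
a=cv2.imread('pics/top1.png')[120:330,20:300];b=cv2.imread('pics/scene1.png')[20:230,250:530]
cv2.imwrite('pics/l1.png',np.vstack([cv2.resize(a,None,fx=1.42,fy=1.42),cv2.resize(b,None,fx=1.42,fy=1.42)]))
E
```

```text
t 8.82 ang 1.49 rad 146.1 yoff -3.6 F tang(resist -) -3.42 radial 1.48 Fy 5.08 T [ 0.69  -0.077  0.261] g 107 op 0.17
t 9.23 ang 1.505 rad 161.9 yoff -4.9 F tang(resist -) -0.76 radial -7.98 Fy 0.46 T [-0.105  0.86   0.044] g 108 op 0.174
t 9.65 ang 1.511 rad 192.2 yoff -4.4 F tang(resist -) -0.44 radial -8.18 Fy 0.56 T [-0.181  0.807  0.013] g 108 op 0.168
```

View pics/l1.png

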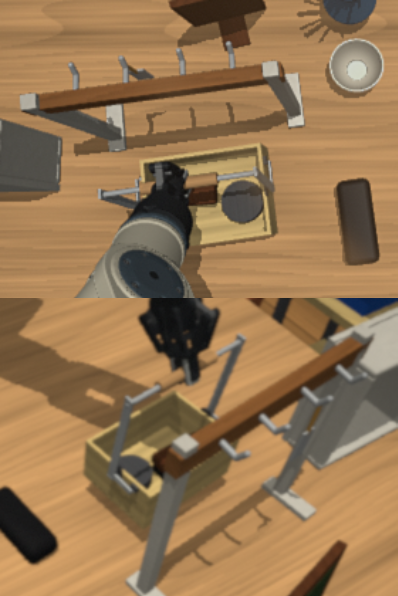

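Lift shows about 8 N hanging, the handle is up in both views, the caddy is clear of the counter, and the tin and brush are inside.

```bash
python3 steer.py '0 .0047 -.0088 0 3.8 -7 0;0 .0047 -.0088 0 4.7 -8.8 0;0 .0047 -.0088 0 4.7 -8.8 0;0 .0047 -.0088 0 4.7 -8.8 0;0 .0047 -.0088 0 4.7 -8.8 0'  >/dev/null
python3 steer.py '0 .0047 -.0088 0 3.8 -7 0;0 0 0 0 2.4 -4.4 0;0 0 0 0 1 -2 0;0 0 0 0 0 0 0' |head -4
python3 -c "
from h import *
delta([475.1,-281.1,332],tool(.49,.193))"
```

```text
clock: 10.5
eef_pos: [488.9, 255.2, 331.2]
tcp_rot: [2.652, -0.002, 1.755]
contact_force: [-0.4, 0.1, -9.5]
rotvec [-0.001  0.002 -0.009] | d now-axes [-524.7  -97.7  -54.3] | d goal-axes [-523.7 -102.3  -55.5]
q [ 0.585 -0.045  2.011 -0.273  0.738  0.564] pos [488.9 255.2 331.2] F [-0.38  0.12 -9.53] T [-0.281  0.775 -0.044] op 0.172 108.1 t 10.5
```

```bash
python3 steer.py '0 0 0 -4.7 -.9 -.5 0;0 0 0 -9.5 -1.8 -1 0' >/dev/null
for i in 1 2 3 4 5 6 7; do python3 steer.py '0 0 0 -14.2 -2.65 -1.47 0;0 0 0 -14.2 -2.65 -1.47 0;0 0 0 -14.2 -2.65 -1.47 0;0 0 0 -14.2 -2.65 -1.47 0;0 0 0 -14.2 -2.65 -1.47 0' | grep contact; done
python3 steer.py '0 0 0 -9.5 -1.8 -1 0;0 0 0 -4.7 -.9 -.5 0;0 0 0 0 0 0 0' >/dev/null
python3 -c "
from h import *
delta([475.1,-281.1,252],tool(.49,.193))"
```

```text
contact_force: [0.2, -0.1, -8.7]
contact_force: [0.1, 0.0, -8.3]
contact_force: [0.0, 0.3, -9.0]
contact_force: [0.8, 0.4, -8.0]
contact_force: [0.3, 0.9, -9.6]
contact_force: [0.4, 0.1, -9.4]
contact_force: [0.5, 0.6, -9.5]
rotvec [-0.002  0.003 -0.009] | d now-axes [  1.7 -36.6  70.5] | d goal-axes [  1.8 -36.7  70.4]
q [-0.766  0.029  1.937  0.493  0.939 -1.197] pos [ 474.7 -283.   331.4] F [-0.5  -0.71 -9.  ] T [-0.367  0.826 -0.039] op 0.171 108.2 t 13.83
```

```bash
python3 steer.py '0 .003 -.009 .4 -2 4 0;0 0 0 .4 -4.5 8.5 0;0 0 0 .4 -6 11.5 0;0 0 0 .4 -6 11.5 0;0 0 0 0 -6 11.5 0'  >/dev/null
python3 steer.py '0 0 0 0 -6 11.5 0;0 0 0 0 -4 7.5 0;0 0 0 0 -2 4 0;0 0 0 0 0 0 0;0 0 0 0 0 0 0' >/dev/null
python3 - <<'E'
from h import *
delta([475.1,-281.1,252],tool(.49,.193))
for n in('scene','top'): cv2.imwrite(f'pics/{n}2.png',cv2.cvtColor(grab_frame(n),cv2.COLOR_RGB2BGR))
a=cv2.imread('pics/top2.png')[170:350,290:490];b=cv2.imread('pics/scene2.png')[140:350,40:270]
cv2.imwrite('pics/l2.png',np.hstack([cv2.resize(a,(400,360),interpolation=2),cv2.resize(b,(395,360),interpolation=2)]))
E
```

```text
rotvec [-0.001 -0.001  0.001] | d now-axes [-1.1 -1.   0.6] | d goal-axes [-1.1 -1.   0.6]
q [-0.762  0.119  2.029  0.576  0.783 -1.328] pos [ 475.5 -279.9  253. ] F [ 0.88  0.02 -7.66] T [-0.198  0.8   -0.054] op 0.171 108.2 t 14.67
```

View pics/l2.png

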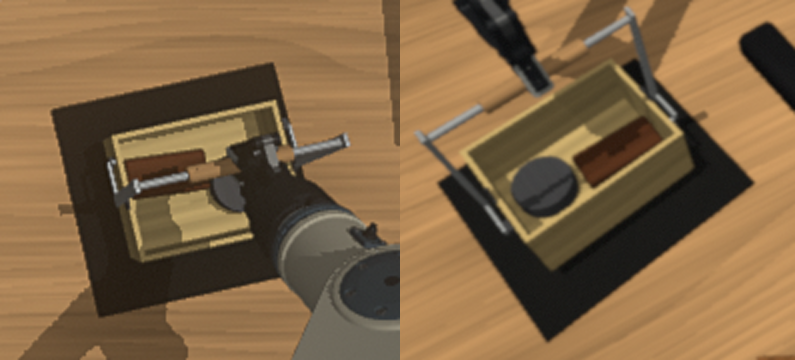

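The hover view shows the caddy over the mat, slightly tilted, with top-crop rim corners at (104,138), (277,102) and (141,262). I'll triangulate its position relative to the mat.

Run:
```python
from h import *
ct=cam('top');cs=cam('scene')
T=lambda x,y:(x/2+290-.25,y/2+170-.25); S=lambda x,y:(x/1.717+40-.3,y/1.714+140-.3)
P={}
for n,a,b in [('FL',(104,138),(283,130)),('NL',(141,262),(213,62)),('FR',(277,102),(148,238))]:
    P[n],e=tri((ct,T(*a)),(cs,S(*b)));print(n,P[n],e)
c=(P['NL']+P['FR'])/2;v=P['FL']-P['FR'];u=P['FL']-P['NL']
print('rim centre',c,'yaw v',np.arctan2(-v[0],v[1]),'u',np.arctan2(u[1],u[0]),'pitch',u[2]/np.hypot(*u[:2]),'roll',v[2]/200, np.linalg.norm(u),np.linalg.norm(v))
M=R.from_euler('z',.193).as_matrix();print('err in mat axes',M.T@(c-[462.7,-280.5,0]))
```

```text
FL [ 516.416 -163.172  109.358] [np.float64(2.6766398087368724), np.float64(2.6766398087367684)]
NL [ 372.725 -197.968   99.354] [np.float64(1.3491407015746855), np.float64(1.3491407015747794)]
FR [ 559.135 -355.622  109.322] [np.float64(12.614606524023168), np.float64(12.614606524023158)]
rim centre [ 465.93  -276.795  104.338] yaw v 0.218430366815477 u 0.23758197433205036 pitch 0.06766408542925888 roll 0.00017691100599769526 148.1825705413359 197.13421927184416
err in mat axes [  3.881   3.017 104.338]
```

```bash
Q="from h import *;s=status.sense();print(s['eef_pos'].round(1),s['contact_force'].round(1),s['wrist_torque'])"
python3 steer.py '0 0 0 -1 -4.5 .5 0;0 0 0 -1 -4.5 2 0;0 0 0 -1 -4 2 0;0 0 0 0 0 0 0;0 0 0 0 0 0 0'  >/dev/null; python3 -c "$Q"
python3 steer.py '0 0 0 0 -.95 1.75 0;0 0 0 0 -.95 1.75 0;0 0 0 0 0 0 0' >/dev/null; python3 -c "$Q"
python3 steer.py '0 0 0 0 -.95 1.75 0;0 0 0 0 -.95 1.75 0;0 0 0 0 0 0 0' >/dev/null; python3 -c "$Q"
```

```text
[ 466.3 -284.9  242.5] [ 0.2  0.3 -9.5] [-0.212  0.888  0.016]
[ 466.6 -284.8  238.5] [ 0.2 -0.8 -9.3] [-0.346  0.82   0.009]
[ 466.5 -284.7  234.4] [ 0.3 -1.2 -8.9] [-0.392  0.918 -0.006]
```

```bash
Q="from h import *;s=status.sense();print(s['eef_pos'].round(1),s['contact_force'].round(1),s['wrist_torque'])"
python3 steer.py '0 0 0 0 -.47 .88 0;0 0 0 0 0 0 0' >/dev/null; python3 -c "$Q"
python3 steer.py '0 0 0 0 -.47 .88 0;0 0 0 0 0 0 0' >/dev/null; python3 -c "$Q"
python3 steer.py '0 0 0 0 -.47 .88 0;0 0 0 0 0 0 0' >/dev/null; python3 -c "$Q"
```

```text
[ 466.6 -284.8  233.7] [-0.8 -0.1 -9. ] [-0.25   0.873 -0.   ]
[ 466.6 -284.9  232.8] [-0.3 -0.9 -9.9] [-0.266  0.911 -0.038]
[ 466.6 -284.8  231.7] [-0.2  0.1 -8.7] [-0.314  0.865 -0.002]
```

```bash
Q="from h import *;s=status.sense();print(s['eef_pos'].round(1),s['contact_force'].round(1),s['wrist_torque'])"
python3 steer.py '0 0 0 0 -.47 .88 0;0 0 0 0 0 0 0' >/dev/null; python3 -c "$Q"
python3 steer.py '0 0 0 0 -.47 .88 0;0 0 0 0 0 0 0' >/dev/null; python3 -c "$Q"
python3 steer.py '0 0 0 0 -.47 .88 0;0 0 0 0 0 0 0' >/dev/null; python3 -c "$Q"
```

```text
[ 466.6 -284.8  230.7] [-0.6 -0.2 -8.6] [-0.358  0.88  -0.017]
[ 467.  -285.2  230.2] [ 1.3 -0.8 -6.4] [-0.313  0.618 -0.066]
[ 467.4 -285.6  229.7] [ 2.4 -1.5 -3. ] [-0.398  0.138 -0.14 ]
```

```bash
Q="from h import *;s=status.sense();print(s['eef_pos'].round(1),s['contact_force'].round(1),s['wrist_torque'])"
python3 steer.py '0 0 0 0 1.36 1.3 0;0 0 0 0 1.36 1.3 0;0 0 0 0 0 0 0' >/dev/null; python3 -c "$Q"
python3 steer.py '0 0 0 0 1.36 1.3 0;0 0 0 0 1.36 1.3 0;0 0 0 0 0 0 0' >/dev/null; python3 -c "$Q"
python3 steer.py '0 0 0 0 1.36 1.3 0;0 0 0 0 0 0 0' >/dev/null; python3 -c "$Q"
python3 steer.py '0 0 0 0 1.36 1.3 0;0 0 0 0 0 0 0' >/dev/null; python3 -c "$Q"
```

```text
[ 471.  -284.9  228.6] [ 1.7 -3.2  0.3] [-0.581  0.008 -0.29 ]
[ 474.9 -284.5  227.9] [ 1.9 -4.6  3.4] [-0.685 -0.279 -0.41 ]
[ 476.7 -284.3  227.6] [ 1.9 -4.8  3.5] [-0.639 -0.247 -0.48 ]
[ 478.6 -284.2  227.2] [ 0.1 -5.6  5.5] [-0.748 -0.211 -0.471]
```

```bash
python3 steer.py '0 0 0 0 .3 -.6 0;0 0 0 0 0 0 0' >/dev/null
python3 - <<'E'
from h import *
delta([475.1,-281.1,228])
for n in('scene','top'): cv2.imwrite(f'pics/{n}3.png',cv2.cvtColor(grab_frame(n),cv2.COLOR_RGB2BGR))
a=cv2.imread('pics/top3.png')[190:340,305:463];b=cv2.imread('pics/scene3.png')[160:350,60:260]
cv2.imwrite('pics/l3.png',np.hstack([cv2.resize(a,None,fx=2.5,fy=2.5,interpolation=2),cv2.resize(b,(395,375),interpolation=2)]))
E
```

```text
rotvec [0. 0. 0.] | d now-axes [ 3.1 -2.  -1.5] | d goal-axes [ 3.1 -2.  -1.5]
q [-0.764  0.161  2.048  0.613  0.731 -1.38 ] pos [ 478.1 -283.7  227.6] F [ 0.96 -5.91  4.15] T [-0.744 -0.213 -0.402] op 0.173 109.5 t 17.68
```

View pics/l3.png

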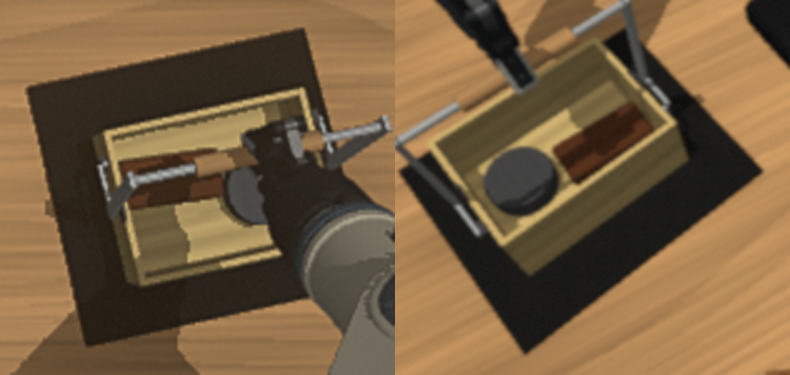

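The caddy now sits on the mat and looks flat, with the tin and brush inside. Top-crop rim corners are FL (107,132), NL (138,284) and FR (307,88). Scene-crop corners are NR (37,148), NL (205,40), FL (285,125) and FR (105,245).

Run:
```python
from h import *
ct=cam('top');cs=cam('scene')
T=lambda x,y:(x/2.5+305-.3,y/2.5+190-.3); S=lambda x,y:(x/1.975+60-.25,y/1.974+160-.25)
t={'FL':(107,132),'NL':(138,284),'FR':(307,88)};s={'NR':(37,148),'NL':(205,40),'FL':(285,125),'FR':(105,245)}
for n in t:print(n,*tri((ct,T(*t[n])),(cs,S(*s[n]))))
for P in ({n:onz(ct,T(*p),86) for n,p in t.items()},{n:onz(cs,S(*p),86) for n,p in s.items()}):
    c=(P['NL']+P['FR'])/2;v=P['FL']-P['FR'];u=P['FL']-P['NL'];M=R.from_euler('z',.193).as_matrix()
    print(c,'yaw',np.arctan2(-v[0],v[1]),np.arctan2(u[1],u[0]),np.linalg.norm(u),np.linalg.norm(v),'err',M.T@(c-[462.7,-280.5,86]))
    if 'NR' in P: w=P['NL']-P['NR'];z=P['FR']-P['NR'];print(np.arctan2(-w[0],w[1]),np.arctan2(z[1],z[0]))
# mat edges by eye in the same crops
for c,f,q in((ct,T,((27,88),(304,28),(87,346))),):
    P=[onz(c,f(*p),6) for p in q];v=P[0]-P[1];u=P[0]-P[2];print('mat',(P[1]+P[2])/2,np.arctan2(-v[0],v[1]),np.arctan2(u[1],u[0]))
```

```text
FL [ 511.637 -174.439   81.491] [np.float64(3.920220829757876), np.float64(3.920220829757957)]
NL [ 365.726 -200.853   78.518] [np.float64(1.0091105777371607), np.float64(1.0091105777372589)]
FR [ 549.157 -371.782   87.589] [np.float64(1.3411669015961842), np.float64(1.341166901596255)]
[ 457.456 -287.105   86.   ] yaw 0.1968451627319271 0.15861819873786015 145.98890364937628 200.0907426287491 err [-6.413 -5.477  0.   ]
[ 460.554 -285.571   86.   ] yaw 0.16225165365638358 0.19965945829830029 146.63784384580472 202.07912825398336 err [-3.079 -4.565  0.   ]
0.2055291525962814 0.17987826204817603
mat [ 461.582 -280.955    6.   ] 0.19541658805212625 0.19563273001546364
```

```bash
Q="from h import *;s=status.sense();print(s['eef_pos'].round(1),s['contact_force'].round(1),s['wrist_torque'])"
python3 steer.py '0 0 0 -.7 0 0 0;0 0 0 -.3 .1 -.3 0;0 0 0 0 0 0 0' 60 >/dev/null; python3 -c "$Q"
python3 steer.py '0 0 0 0 0 0 0;0 0 0 0 0 0 0;0 0 0 0 0 0 0' 20 >/dev/null; python3 -c "$Q"
python3 steer.py '0 0 0 0 0 0 .25;0 0 0 0 0 0 .35;0 0 0 0 0 0 .45;0 0 0 0 0 0 .6;0 0 0 0 0 0 .6'; python3 -c "$Q"
```

```text
[ 477.9 -284.3  227.4] [ 1.3 -5.6  5. ] [-0.71  -0.304 -0.46 ]
[ 477.9 -284.3  227.3] [ 1.1 -5.1  2.3] [-0.673 -0.236 -0.479]
clock: 18.7
eef_pos: [477.1, -283.2, 226.4]
tcp_rot: [2.653, -0.002, 1.765]
contact_force: [0.1, -0.5, 0.0]
opening: 0.6
grasp_force: 0.0
[ 477.1 -283.2  226.4] [ 0.1 -0.5  0. ] [-0.067  0.191  0.021]
```

Released with no residual force. Now backing out along the tool axis, then up and clear.

```bash
python3 steer.py '0 0 0 0 0 -6 .6;0 0 0 0 0 -10 .6;0 0 0 0 0 -14 .6;0 0 0 0 0 -18 .6;0 0 0 0 0 -20 .6'|grep contact
python3 steer.py '0 0 0 0 0 -22 .6;0 0 0 0 0 -22 .6;0 0 0 0 -15 -15 .6;0 0 0 0 -20 -15 .6;0 0 0 0 -20 -10 .6'|grep contact
python3 steer.py '0 0 0 0 -20 -10 .6;0 0 0 0 -20 -10 .6;0 0 0 0 0 0 .6;0 0 0 0 0 0 .6;0 0 0 0 0 0 .6'
python3 - <<'E'
from h import *
I={n:cv2.cvtColor(grab_frame(n),cv2.COLOR_RGB2BGR) for n in('scene','top')}
for n in I:cv2.imwrite(f'pics/{n}4.png',I[n])
a=I['top'][190:340,305:463]
cv2.imwrite('pics/l4.png',np.hstack([cv2.resize(a,None,fx=2.5,fy=2.5,interpolation=2),cv2.resize(I['scene'],(400,375),interpolation=3)]))
E
```

```text
contact_force: [0.5, -0.1, 0.0]
contact_force: [-0.9, 0.4, 0.3]
clock: 19.95
eef_pos: [315.9, -315.8, 334.7]
tcp_rot: [2.652, 0.0, 1.764]
contact_force: [-0.0, -0.3, 0.4]
opening: 0.599
grasp_force: 0.0
```

View pics/l4.png

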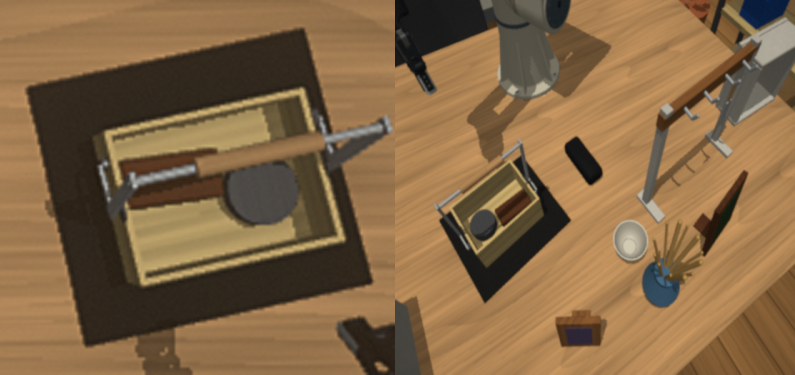

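The final view shows the caddy upright on the mat and square to it, handle up, with the tin and brush inside. Top rim corners are (104,132), (305,88), (345,241) and (138,285). I'll check its centring and the bystanders.

Run:
```python
from h import *
ct=cam('top');T=lambda x,y:(x/2.5+305-.3,y/2.5+190-.3)
P=[onz(ct,T(*p),86) for p in((105,132),(305,88),(345,241),(138,285))];c=np.mean(P,0)
M=R.from_euler('z',.193).as_matrix();print('err',M.T@(c-[461.5,-280.3,86]))
v=P[0]-P[1]+P[3]-P[2];u=P[0]-P[3]+P[1]-P[2];print('yaw',np.arctan2(-v[0],v[1]),np.arctan2(u[1],u[0]))
d=cv2.absdiff(cv2.imread('pics/top4.png'),cv2.imread('pics/top0.png')).max(2)
print('bowl',(d[145:190,250:292]>40).sum(),'case',(d[240:310,252:292]>40).sum(),'rail',(d[150:200,35:225]>40).sum())
```

```text
err [-6.097 -5.401  0.   ]
yaw 0.19109778256620075 0.17794733942180452
bowl 0 case 0 rail 116
```

```bash
python3 -c "
from rig import r, status, grab_frame, camera_params
print(r.sign_off())"
```

```text
the job is handed in; nothing more can be done
None
```

I handed the job in with the handle clicked home and the caddy released on the mat, tin and brush inside, about 8 mm off centre and within about 0.015 rad of square, at about 20 s on the clock; the bowl and glasses case did not move.

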